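Shim the rocking bench stirrer

ROBOT

A 6-joint arm with a two-finger parallel gripper is mounted at the origin on a cart in front of the work surface, level with it; the furniture and walls round the work are solid. World frame = base frame: x ahead of the robot, y to its left, z up, the work surface at z = 0. Lengths are in mm, angles in rad, forces in N, time in s.
With the tool pointing down it reaches from about 400 to 925 mm from the base axis. Payload 12.5 kg.
Tool frame: the origin (TCP) lies midway between the tips of the shut fingers; the grasp point (between the pads) lies 19 mm behind it; z points along the fingers, y is the line along which they close (so a half turn about z gives the same grasp; the last joint's range is limited). The gripper opens to 95 mm and grips with 3 to 60 N. Pads are 20 mm wide; open, the fingers measure 119 mm over their backs; the gripper's body (75 mm by 180 mm) begins 59 mm behind the grasp point.
Start: joints at [1.185, 0.491, 1.559, -0, 1.092, -0.106], TCP at [172.585, 600.717, 214.661] pointing down, gripper open.
Joint ranges: [-3.1, 3.1], [-0.84, 2.19], [0.05, 2.79], [-1.13, 4.28], [0.06, 2.93], [-2.69, 2.69]. Speed limits (rad/s): [2.22, 2.22, 2.79, 3.14, 3.14, 3.14].

INTERFACE

Orientations are given as [roll, pitch, yaw] about the fixed x, y, z axes, in that order (R = Rz(yaw) Ry(pitch) Rx(roll)).
In Python, from cell import state, read_camera, job_done gives the robot as it stands.
- The arm moves only by the tool carry_out, never from a script. Its argument "moves" is a list of rows, each an object with "slide": the shift along the tool's x, y, z as a fraction of full scale, a list of three; "spin": the turn about the tool's z as a fraction of full scale. A call has 1 to 12 rows; each row shifts and turns the commanded pose from where the row before left it, along the tool's axes as they then stand; what a row does not reach is not made up. Full scale, the value 1, is 0.4 m for a shift and 30 degrees for a turn. A row lasts 1/12 s, in which the tool goes at most 41.7 mm and 7.16 degrees, less where a joint would pass 70% of its speed; a pose out of reach is approached as far as the arm can. A call with a number of a shift or a turn outside -1 to 1 is refused whole. A call with a gripper value outside its range is refused whole. "hand" is the closure, from 0 (fully open) to 1 (shut), set as the call begins (left out, the last holds). The fingers move at their own pace and stop on an object; the grip force is fixed at half the most. Time passes only in rows, so rows that do not move let the fingers close. It gives the time, the measured TCP pose, the force, the opening and the grip force at its end, in the units of the state.
- state(): the state, without advancing time (a new reading comes with each control period).
- read_camera(name): name is "side" or "top" or "wrist"; returns a dict with "color" (420x560x3 uint8, red, green, blue), "K" (3x3 intrinsics, pixels), "k1" (the pictures are not rectified: a ray, as slopes to the right and down, at radius r is drawn at 1 + k1 r^2 times it, then the intrinsics apply), "R" (3x3) and "t" (3): a world point X has camera coordinates R X + t. Camera axes: x right, y down, z forward; pixel columns grow to the right and rows downward; lengths in mm; the calibration is good to about 2 mm. A picture is of the moment at which its call begins. There is no depth.
- job_done(): hands the job in; it is judged then, once.
The state is a dict: "t": time; "joints": joint angles; "qvel": joint speeds; "tau": joint torques, N m; "eef_pos": TCP position; "tcp_rot": TCP orientation; "ft_force": force on the tool from outside, world axes, zero at the start; "moment": the same for the moment, N m; "opening": opening from 0.0 (shut) to 1.0 (fully open); "grip_force": force on a finger pad.
Only numpy, scipy, OpenCV 4.12 (cv2) and the standard library are available. Lean on these libraries where they do the work, as an engineer would, in place of code of your own. Each camera call takes 0.05 s, during which the arm holds its last target. There are 200 camera calls.

TASK

The low white bench stirrer rocks because its left rear foot hangs clear of the worktop. Push the grey levelling wedge along the worktop, thin end first, under that foot until the foot rests on it and the rocking has stopped, without driving it so far that the stirrer is jacked up or pushed out of place; then press straight down on the top of that corner with the fingertips, with about 10 N, to prove that it stands firm, and come away leaving the wedge in place. Only push and press: do not lift the wedge or the stirrer, and leave the other things alone.

Things in the scene. Friction and masses are not known exactly. Their poses are not given: they have to be found in the camera images.
- stirrer: low white bench stirrer, loose, about 1.6 kg: housing 180 (x) by 200 (y) mm, sides 16 to 58 mm above the worktop, square plate 126 mm wide on top up to 65 mm. Origin: centre of its footprint at worktop height; x points from its front (knob, robot side) to its back, y to its left, z up. Four domed rubber feet, balls of 12 mm radius, at x = +-70, y = +-80 mm; three carry it level
- short_foot (a point): lowest point of the left rear foot (stirrer x = +70, y = +80 mm), which is 8 mm short: 8 mm above the worktop at the start. The weight lies to the right and front: this corner rocks down under about 4 N. Once the wedge carries that much, pushing further jacks the corner up with no growth of the push
- corner_top (a point): the spot to press: on the housing's flat top above the short foot, 58 mm above the worktop, 18 mm in from the left and rear sides
- wedge: grey plastic levelling wedge, loose, 0.12 kg, flat on the worktop left of the stirrer, thin end roughly towards the short foot: 110 mm long (x), 46 mm wide (y), origin in the middle of its underside, x to the thin end, z up. Thickness rises evenly from 3 mm at the thin end (x = +55) to 19 mm at the upright thick end face. Centre of mass at x = -13 mm
- wedge_touch (a point): point on the wedge's slope, 34 mm from the thin end (wedge x = +21 mm), on its centre line: the foot first touches here. From there, each 7 mm of further push lifts the foot 1 mm; under load the slope holds by friction
- vial: small clear vial with a blue cap, 25 mm across, 55 mm tall, a bystander; origin at the centre of its base
- brass_weight: brass balance weight with a knob, 24 mm across, 33 mm tall, a bystander; origin at the centre of its base
- white_jar: white screw-cap jar, 36 mm across, 68 mm tall, a bystander; origin at the centre of its base
Mind the look-alikes: they are no part of the job. Of the things that look like the wedge, take the one that is farthest from the robot's base at the start.

How it is judged (in metres and radians):
On the way, in this order (a step that is already met when the one before it is completed fails the run):
1. the wedge is pushed in until the short foot rests on it, the stirrer still level (contact force between wedge and stirrer above 0.5 N and angle between stirrer's own z axis and vertical below 0.012 rad and y of short_foot in the frame of wedge between -0.019 and 0.019 m and x of short_foot in the frame of wedge between -0.045 and 0.05 m), for 0.2 s.
2. the fingertips press on that corner with more than 5 N and the stirrer does not rock (contact force between the fingers and stirrer above 5 N and horizontal distance between the grasp point and corner_top below 0.045 m and contact force between wedge and stirrer above 2 N and angle between stirrer's own z axis and vertical below 0.012 rad and y of short_foot in the frame of wedge between -0.019 and 0.019 m and x of short_foot in the frame of wedge between -0.045 and 0.05 m), for 0.2 s.
At the end, for the whole second after the job is handed in: the short foot rests on the wedge's slope (contact force over 0.2 N, foot within 19 mm of the wedge's centre line), the stirrer is level within 0.012 rad, within 20 mm of where it stood, wedge and stirrer are at rest, and the bystanders have not moved by more than 15 mm (contact force between wedge and stirrer above 0.2 N and angle between stirrer's own z axis and vertical below 0.012 rad and y of short_foot in the frame of wedge between -0.019 and 0.019 m and x of short_foot in the frame of wedge between -0.045 and 0.05 m and distance of stirrer from where it was at the start of the episode below 0.02 m and height (world z) of wedge below 0.004 m and linear speed of each of stirrer, wedge below 0.01 m/s and distance of each of vial, brass_weight, white_jar from where it was at the start of the episode below 0.015 m); the robot touches nothing.
It fails at once if the wedge is lifted off the worktop or tipped up (height (world z) of wedge above 0.008 m or angle between wedge's own z axis and vertical above 0.15 rad).
It fails at once if the stirrer is lifted off the worktop or tipped over (height (world z) of stirrer above 0.015 m or angle between stirrer's own z axis and vertical above 0.12 rad).
It fails at once if the stirrer is shoved more than 20 mm from its place (distance of stirrer from where it was at the start of the episode above 0.02 m).
It fails at once if the stirrer is struck or pressed with more than 35 N (contact force between the fingers and stirrer above 35 N).
It fails at once if the vial, the brass weight or the white jar is moved more than 15 mm (distance of any of vial, brass_weight, white_jar from where it was at the start of the episode above 0.015 m).
It also fails if it takes over 64 s, if anything falls off the work surface, if the arm or the gripper's body presses on something with over 40 N, if the wrist force passes 120 N, or if a joint passes its speed limit or range.

## Working session

There is one attempt and no reset: what is moved stays moved. The work goes in short steps, Python scripts to look and compute and a tool call to move; the robot and the scene stay as the last step left them, time stands still between calls to the robot, and variables do not carry over. Pictures are saved under pics/ and viewed, at most 10 in all, crops included, and the job is handed in when it is done.

Besides the shell and the picture viewer there is one more tool, called as a command line: name --argument value ..., lists and objects as JSON in quotes. carry_out: Moves the arm, as the interface text tells. Shift numbers are shares of 0.4 m and turn numbers shares of 30 degrees, none past 1 either way. Its arguments: {"type":"object","properties":{"moves":{"type":"array"},"hand":{"type":"number"}},"required":["moves"]}

```bash
mkdir -p pics; cat > h.py <<'E'
import numpy as np, cv2
from cell import state, read_camera, job_done
def ray(c,u,v):
    K=np.array(c["K"]);x=(u-K[0,2])/K[0,0];y=(v-K[1,2])/K[1,1]
    rd=np.hypot(x,y);r=rd
    for _ in range(20): r=rd/(1+c["k1"]*r*r)
    s=r/rd if rd>0 else 1
    R=np.array(c["R"]);t=np.array(c["t"]).ravel()
    return -R.T@t, R.T@np.array([x*s,y*s,1])
def at(c,u,v,z=0):
    o,d=ray(c,u,v);return o+d*(z-o[2])/d[2]
def proj(c,X):
    p=np.array(c["R"])@np.array(X,float)+np.array(c["t"]).ravel();x,y=p[:2]/p[2];f=1+c["k1"]*(x*x+y*y);K=np.array(c["K"])
    return K[0,0]*x*f+K[0,2],K[1,1]*y*f+K[1,2]
def save(n,name,crop=None,f=1):
    c=read_camera(n);im=c["color"][...,::-1]
    if crop: im=im[crop[1]:crop[3],crop[0]:crop[2]]
    cv2.imwrite("pics/"+name+".png",cv2.resize(im,None,fx=f,fy=f,interpolation=cv2.INTER_CUBIC));return c
E
python3 - <<'E'
from h import *
c=[cv2.resize(read_camera(n)["color"][...,::-1],None,fx=1.4,fy=1.4) for n in("top","side")]
cv2.imwrite("pics/t.png",c[0]);cv2.imwrite("pics/s.png",c[1]);s=state();print(s)
E
```

```text
{'t': 0.1, 'joints': array([ 1.18541604e+00,  4.91487058e-01,  1.55934408e+00, -2.97693052e-05,
        1.09172109e+00, -1.05594039e-01]), 'qvel': array([ 1.10450644e-03, -3.15994324e-03, -9.46781143e-04, -1.38414339e-05,
        1.03169016e-03, -6.60728639e-04]), 'tau': array([ 3.95776005e-03, -6.13629413e+01, -2.58609366e+01,  6.94180140e-02,
        4.70975018e-02,  3.33702559e-06]), 'eef_pos': array([172.50003992, 600.51607857, 214.14308514]), 'tcp_rot': array([-3.14063564e+00, -7.48792782e-05,  2.86182010e+00]), 'ft_force': array([-0.36133036,  0.41770521,  0.30242855]), 'moment': array([0.0297904 , 0.05524967, 0.03794441]), 'grip_force': 0.0, 'opening': 1.0020202824387716}
```

View pics/t.png

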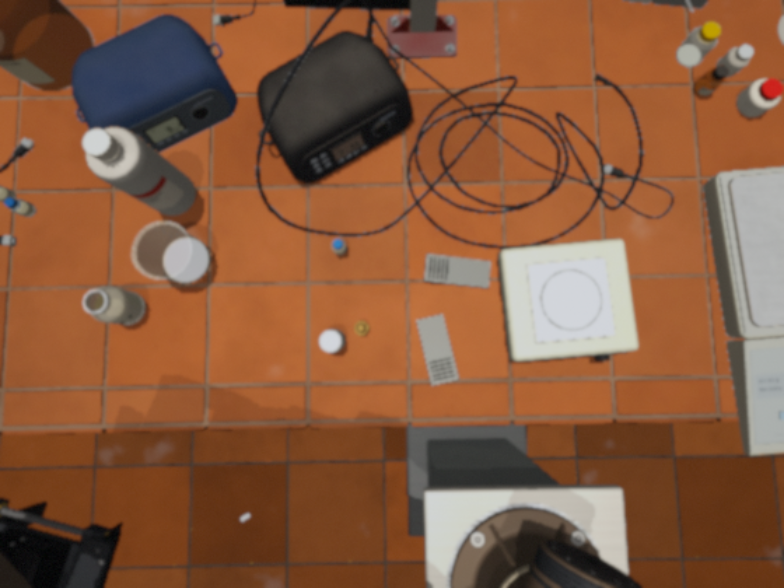

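View pics/s.png

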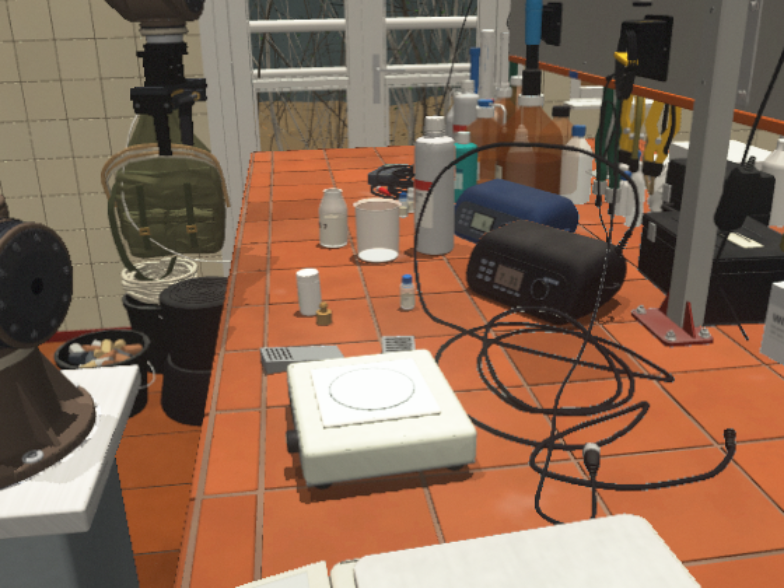

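The top view shows the far wedge at about (457,270), with its ribbed thick end left and thin end right. The stirrer is at (568,300). The other wedge, at (437,350), is the look-alike nearer the robot. I'll enlarge this area.

```bash
python3 - <<'E'
from h import *
c=save("top","t2",(290,160,470,270),4.4)
for n,u,v,z in[("vial",338,245,55),("jar",331,341,68),("brass",362,327,33)]: print(n,at(c,u/1.4,v/1.4,z))
E
```

```text
vial [544.57957738 288.24451658  55.        ]
jar [391.17207342 299.04818553  68.        ]
brass [413.06035152 252.63434733  33.        ]
```

View pics/t2.png

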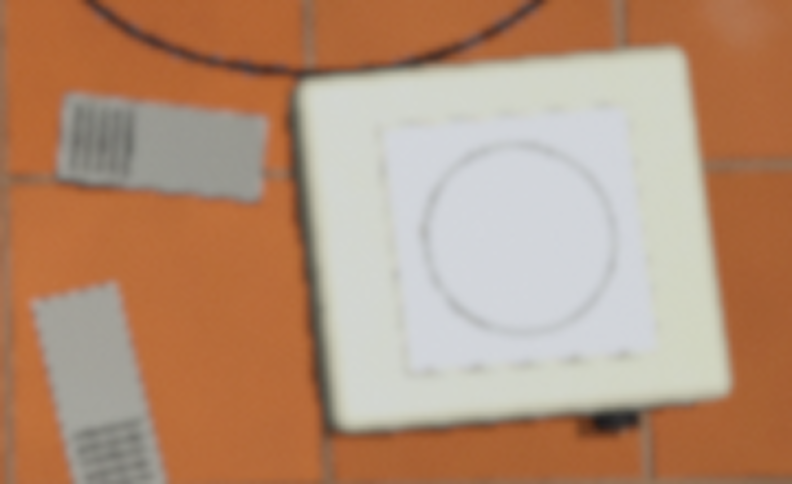

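The crop shows the wedge's thick end face from (65,93) to (56,180) and its thin end from (268,117) to (262,201). The stirrer's top corners are at (298,82), (686,47), (732,392) and (333,432).

```bash
cat > m.py <<'E'
from h import *
def fit(P,M):  # 2D rigid fit M->P
    P=np.array(P)[:,:2];M=np.array(M,float);a=P-P.mean(0);b=M-M.mean(0)
    th=np.arctan2((b[:,0]*a[:,1]-b[:,1]*a[:,0]).sum(),(a*b).sum());R=np.array([[np.cos(th),-np.sin(th)],[np.sin(th),np.cos(th)]])
    t=P.mean(0)-R@M.mean(0);return th,t,R,np.abs(P-(M@R.T+t)).max(0)
E
python3 - <<'E'
from m import *
c=read_camera("top")
g=lambda u,v,z:at(c,290+u/4.4,160+v/4.4,z)
W=[g(268,117,3),g(262,201,3),g(65,93,19),g(56,180,19)]
# thin end to +x wedge; y left of it = up in picture
w=fit(W,[(55,23),(55,-23),(-55,23),(-55,-23)])
s=fit([g(298,82,58),g(686,47,58),g(732,392,58),g(333,432,58)],[(90,100),(90,-100),(-90,-100),(-90,100)])
p=fit([g(383,128,65),g(622,105,65),g(655,350,65),g(408,375,65)],[(63,63),(63,-63),(-63,-63),(-63,63)])
for q in(w,s,p):print(np.degrees(q[0]),q[1],q[3])
for q in (s,p):
  f=q[2]@[70,80]+q[1];print("foot",f,"in wedge",w[2].T@(f-w[1]), "corner", q[2]@[72,82]+q[1])
print("thick",w[2]@[-55,0]+w[1],"fwd",w[2]@[1,0])
E
```

```text
-96.42388386045606 [504.07374308  91.98917981] [0.32239061 0.78509218]
3.949792340445836 [449.81113307 -76.11083621] [3.43724578 2.21604073]
4.022824901539571 [448.11768556 -76.51436165] [1.95097802 3.48758329]
foot [514.13428524   8.52090781] in wedge [81.81859993 19.33607113] corner [515.99177024  10.65392198]
foot [512.33290892   8.19930366] in wedge [82.33972855 17.58198708] corner [514.18767355  10.33468376]
thick [510.22731779 146.64385499] fwd [-0.11188318 -0.99372137]
```

carry_out --hand 0.47 --moves '[{"slide": [0,0,0],"spin": -0.178},{"slide": [0,0,0],"spin": -0.178},{"slide": [0,0,0],"spin": -0.178},{"slide": [-0.03,-0.06,0],"spin": 0},{"slide": [-0.036,-0.07,0],"spin": 0},{"slide": [-0.036,-0.07,0],"spin": 0},{"slide": [-0.036,-0.07,0],"spin": 0},{"slide": [-0.036,-0.07,0],"spin": 0},{"slide": [-0.036,-0.07,0],"spin": 0},{"slide": [-0.036,-0.07,0],"spin": 0},{"slide": [-0.036,-0.07,0],"spin": 0},{"slide": [-0.036,-0.07,0],"spin": 0}]'

```text
t: 1.2
eef_pos: [300.1, 351.3, 214.7]
tcp_rot: [3.141, 0.0, -3.142]
ft_force: [1.3, 1.2, -0.1]
opening: 0.53
grip_force: 0.0
```

carry_out --moves '[{"slide": [-0.038,-0.062,0.01],"spin": 0},{"slide": [-0.038,-0.062,0.02],"spin": 0},{"slide": [-0.038,-0.062,0.03],"spin": 0},{"slide": [-0.038,-0.062,0.03],"spin": 0},{"slide": [-0.038,-0.062,0.03],"spin": 0},{"slide": [-0.038,-0.062,0.03],"spin": 0},{"slide": [-0.038,-0.062,0.03],"spin": 0},{"slide": [-0.038,-0.062,0.03],"spin": 0},{"slide": [-0.038,-0.062,0.03],"spin": 0},{"slide": [-0.03,-0.03,0.03],"spin": 0},{"slide": [0,0,0],"spin": 0},{"slide": [0,0,0],"spin": 0}]'

```text
t: 2.2
eef_pos: [448.3, 117.0, 106.2]
tcp_rot: [-3.142, -0.001, 3.14]
ft_force: [-0.3, -0.2, -0.4]
opening: 0.529
grip_force: 0.0
```

carry_out --moves '[{"slide": [-0.01,-0.02,0.04],"spin": 0},{"slide": [-0.008,-0.02,0.05],"spin": 0},{"slide": [-0.004,-0.015,0.05],"spin": 0},{"slide": [0,0,0.04],"spin": 0},{"slide": [0,0,0.03],"spin": 0},{"slide": [0,0,0.02],"spin": 0},{"slide": [0,0,0.015],"spin": 0},{"slide": [0,0,0.01],"spin": 0},{"slide": [0,0,0],"spin": 0}]'

```text
t: 2.95
eef_pos: [457.1, 95.9, 4.5]
tcp_rot: [3.142, -0.0, -3.141]
ft_force: [0.5, 0.9, 0.1]
opening: 0.531
grip_force: 0.0
```

```bash
python3 - <<'E'
from h import *
print(state()["eef_pos"],state()["ft_force"]); save("wrist","w1",None,1.4)
E
```

```text
[457.11211977  95.90358241   4.5499522 ] [0.48561197 0.87498442 0.10290898]
```

View pics/w1.png

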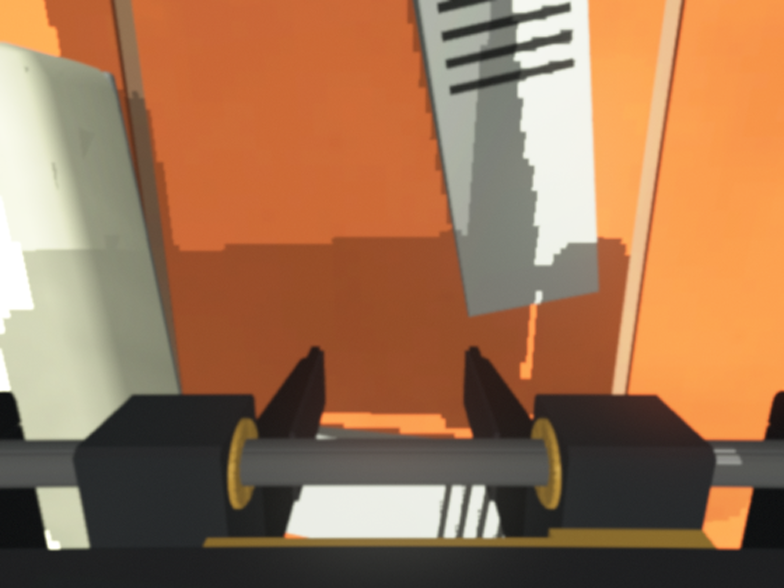

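The wrist view looks back at the robot. Both fingertips, at about (318,350) and (472,350), stand clear between the look-alike above and the wedge's side below.

carry_out --moves '[{"slide": [0,0,0.005],"spin": 0},{"slide": [-0.005,0,0],"spin": 0},{"slide": [-0.005,0,0],"spin": 0},{"slide": [-0.005,0,0],"spin": 0},{"slide": [-0.005,0,0],"spin": 0},{"slide": [-0.005,0,0],"spin": 0},{"slide": [-0.005,0,0],"spin": 0},{"slide": [-0.005,0,0],"spin": 0},{"slide": [-0.005,0,0],"spin": 0},{"slide": [-0.005,0,0],"spin": 0},{"slide": [-0.005,0,0],"spin": 0},{"slide": [-0.005,0,0],"spin": 0}]'

```text
t: 4.0
eef_pos: [479.4, 95.5, 2.6]
tcp_rot: [3.142, -0.0, 3.141]
ft_force: [-1.1, 0.2, -0.6]
opening: 0.534
grip_force: 0.5
```

carry_out --moves '[{"slide": [-0.0025,0,0],"spin": 0},{"slide": [0,0,0],"spin": 0}]'

```text
t: 4.17
eef_pos: [480.6, 95.5, 2.6]
tcp_rot: [3.141, 0.0, 3.141]
ft_force: [-0.5, -0.8, -0.6]
opening: 0.531
grip_force: 0.0
```

```bash
python3 - <<'E'
from h import *
s=state();print(s["eef_pos"],s["ft_force"])
a=cv2.resize(read_camera("top")["color"][150:270,280:480,::-1],None,fx=3.8,fy=3.8,interpolation=2)
cv2.imwrite("pics/t3.png",a)
E
```

```text
[480.61015128  95.47831761   2.62085084] [-0.53148579 -0.78139047 -0.56997756]
```

View pics/t3.png

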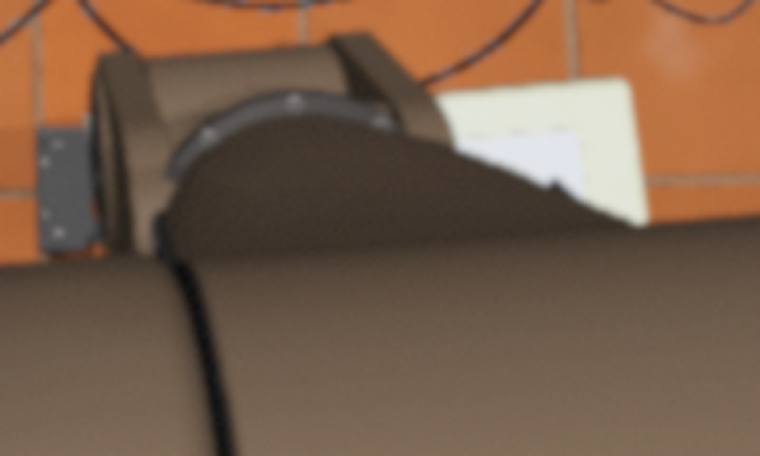

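carry_out --hand 0.79 --moves '[{"slide": [0.02,0,0],"spin": 0},{"slide": [0.01,0,-0.04],"spin": 0},{"slide": [0,0,-0.08],"spin": 0},{"slide": [0,0,-0.09],"spin": 0},{"slide": [0,0.05,-0.07],"spin": 0},{"slide": [0,0.08,-0.02],"spin": 0.2},{"slide": [0,0,0],"spin": 0.233},{"slide": [0,0,0],"spin": 0.233},{"slide": [0,0,0],"spin": 0.233},{"slide": [0,0,0],"spin": 0.233},{"slide": [0,0,0],"spin": 0.233},{"slide": [0,0,0],"spin": 0.233}]'

```text
t: 5.22
eef_pos: [467.5, 147.4, 122.5]
tcp_rot: [-3.141, -0.0, 2.299]
ft_force: [-0.5, 0.1, -0.4]
opening: 0.208
grip_force: 0.0
```

carry_out --moves '[{"slide": [0,0,0],"spin": 0.233},{"slide": [0,0,0],"spin": 0.233},{"slide": [0,0,0],"spin": 0.233},{"slide": [0,0,0],"spin": 0.233},{"slide": [0,0,0],"spin": 0.233},{"slide": [0,0,0],"spin": 0.233},{"slide": [0.08,0,0],"spin": 0},{"slide": [0.08,0,0],"spin": 0},{"slide": [0.08,0,0],"spin": 0},{"slide": [0.04,0,0],"spin": 0},{"slide": [0,0,0],"spin": 0}]'

```text
t: 6.13
eef_pos: [467.3, 261.9, 122.4]
tcp_rot: [3.141, -0.0, 1.575]
ft_force: [-0.1, -0.9, 0.7]
opening: 0.21
grip_force: 0.0
```

```bash
python3 - <<'E'
from h import *
s=state();print(s["eef_pos"],s["tcp_rot"],s["joints"])
a=cv2.resize(read_camera("top")["color"][150:270,280,None][:0] if 0 else read_camera("top")["color"][150:270,280:480,::-1],None,fx=4,fy=4,interpolation=2)
cv2.imwrite("pics/t4.png",a)
E
```

```text
[467.30429735 261.88154221 122.42075826] [ 3.14131358e+00 -4.76329834e-04  1.57548845e+00] [3.87293765e-01 4.83037436e-01 1.87693012e+00 4.79606700e-04
 7.81188432e-01 3.82261224e-01]
```

View pics/t4.png

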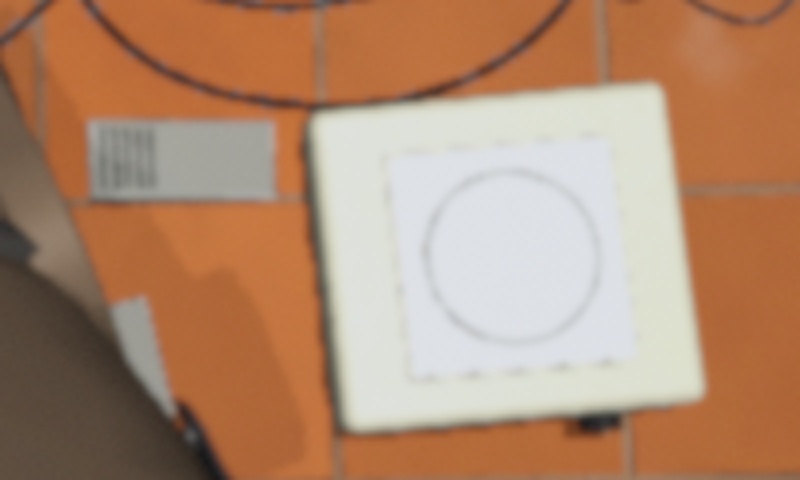

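The wedge is now square to the view. Its thin end runs from (275,121) to (274,200) and its thick end from (88,120) to (90,201). The stirrer has not moved.

```bash
python3 - <<'E'
from m import *
c=read_camera("top")
g=lambda u,v,z:at(c,280+u/4,150+v/4,z)
w=fit([g(275,121,3),g(274,200,3),g(88,120,19),g(90,201,19)],[(55,23),(55,-23),(-55,23),(-55,-23)])
s=fit([g(311,113,58),g(662,84,58),g(706,398,58),g(342,432,58)],[(90,100),(90,-100),(-90,-100),(-90,100)])
for q in(w,s):print(np.degrees(q[0]),q[1],q[3])
f=s[2]@[70,80]+s[1];print("foot",f,"in wedge",w[2].T@(f-w[1]),"thick",w[2]@[-55,0]+w[1],"corner",s[2]@[72,82]+s[1])
E
```

```text
-90.25138757344928 [512.35781913  95.3227159 ] [1.00089717 1.24594612]
3.770855480431267 [449.73203457 -75.85770943] [2.95753505 2.29618345]
foot [514.31918073   8.57273858] in wedge [86.74053681  2.34196057] thick [512.5991331  150.32218651] corner [516.18331814  10.69994136]
```

carry_out --moves '[{"slide": [-0.04,0.03,0],"spin": 0},{"slide": [-0.06,0.03,0],"spin": 0},{"slide": [-0.06,0.03,0.02],"spin": 0},{"slide": [-0.06,0.025,0.05],"spin": 0},{"slide": [0,0,0.07],"spin": 0},{"slide": [0,0,0.06],"spin": 0},{"slide": [0,0,0.04],"spin": 0},{"slide": [0,0,0.03],"spin": 0},{"slide": [0,0,0.022],"spin": 0},{"slide": [0,0,0],"spin": 0},{"slide": [0,0,0],"spin": 0}]'

```text
t: 7.15
eef_pos: [514.1, 170.9, 5.9]
tcp_rot: [-3.141, 0.0, 1.572]
ft_force: [0.8, -0.3, 0.2]
opening: 0.208
grip_force: 0.0
```

carry_out --moves '[{"slide": [-0.015,0,0],"spin": 0},{"slide": [-0.015,0,0],"spin": 0},{"slide": [-0.015,0,0],"spin": 0},{"slide": [-0.015,0,0],"spin": 0},{"slide": [-0.015,0,0],"spin": 0},{"slide": [-0.015,0,0],"spin": 0},{"slide": [-0.015,0,0],"spin": 0},{"slide": [-0.015,0,0],"spin": 0},{"slide": [-0.015,0,0],"spin": 0},{"slide": [-0.015,0,0],"spin": 0},{"slide": [-0.01,0,0],"spin": 0},{"slide": [-0.01,0,0],"spin": 0}]'

```text
t: 8.15
eef_pos: [514.4, 103.1, 5.8]
tcp_rot: [-3.142, -0.0, 1.572]
ft_force: [0.2, 1.4, 0.5]
opening: 0.209
grip_force: 0.7
```

carry_out --moves '[{"slide": [0,0,0],"spin": 0},{"slide": [0,0,0],"spin": 0}]'

```text
t: 8.32
eef_pos: [514.4, 103.3, 5.7]
tcp_rot: [-3.141, 0.0, 1.572]
ft_force: [-0.5, -1.1, 0.2]
opening: 0.212
grip_force: 0.0
```

```bash
python3 - <<'E'
from h import *
save("side","s2",(180,220,360,355),4.4)
save("wrist","w2",None,1.2)
E
```

```text
(no output)
```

View pics/w2.png

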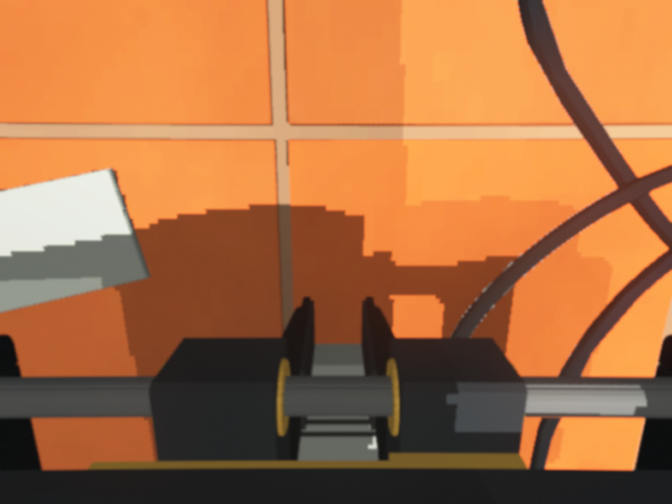

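The wrist view shows both fingertips, at (308,300) and (368,300), squarely behind the ribbed thick end. I'll go on in small steps and watch the push force.

carry_out --moves '[{"slide": [-0.005,0,0],"spin": 0},{"slide": [-0.005,0,0],"spin": 0},{"slide": [-0.0025,0,0],"spin": 0},{"slide": [-0.0025,0,0],"spin": 0}]'

```text
t: 8.75
eef_pos: [514.4, 97.7, 5.8]
tcp_rot: [3.142, -0.0, 1.573]
ft_force: [0.4, 4.5, -1.2]
opening: 0.206
grip_force: 2.3
```

carry_out --moves '[{"slide": [-0.0025,0,0],"spin": 0},{"slide": [-0.0025,0,0],"spin": 0}]'

```text
t: 8.92
eef_pos: [514.4, 95.8, 5.8]
tcp_rot: [3.141, -0.0, 1.573]
ft_force: [-0.2, 6.4, -1.3]
opening: 0.211
grip_force: 3.5
```

carry_out --moves '[{"slide": [-0.0025,0,0],"spin": 0}]'

```text
t: 9.0
eef_pos: [514.5, 94.9, 5.8]
tcp_rot: [3.141, -0.0, 1.573]
ft_force: [-0.1, 6.2, -1.3]
opening: 0.21
grip_force: 3.6
```

carry_out --moves '[{"slide": [0,0,0],"spin": 0},{"slide": [0,0,0],"spin": 0},{"slide": [0,0,0],"spin": 0},{"slide": [0,0,0],"spin": 0}]'

```text
t: 9.33
eef_pos: [514.5, 94.7, 5.8]
tcp_rot: [3.141, -0.0, 1.573]
ft_force: [0.3, 5.3, -1.4]
opening: 0.21
grip_force: 2.6
```

carry_out --moves '[{"slide": [0.005,0,0],"spin": 0},{"slide": [0.015,0,0],"spin": 0},{"slide": [0.03,0,0],"spin": 0},{"slide": [0,0,-0.05],"spin": 0},{"slide": [0,0,-0.08],"spin": 0},{"slide": [0,0,-0.08],"spin": 0},{"slide": [0,0,-0.05],"spin": 0},{"slide": [0,0,0],"spin": 0}]'

```text
t: 10.0
eef_pos: [515.9, 115.6, 113.7]
tcp_rot: [3.135, -0.001, 1.573]
ft_force: [-0.4, 0.8, -0.6]
opening: 0.21
grip_force: 0.0
```

```bash
python3 - <<'E'
from h import *
s=state();print(s["eef_pos"],s["ft_force"])
save("side","s3",(190,225,350,345),5)
E
```

```text
[515.88064469 115.61046922 113.72074024] [-0.40811266  0.79309809 -0.57188872]
```

View pics/s3.png

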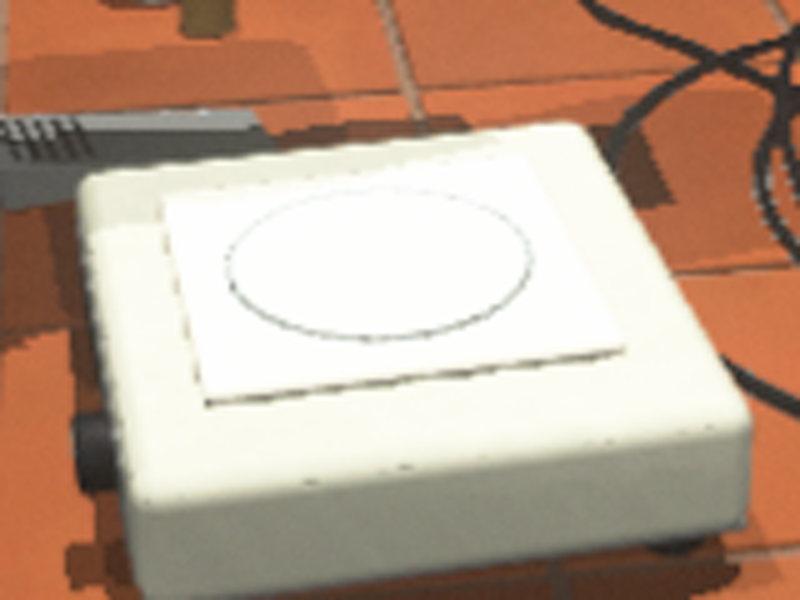

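The side view shows the stirrer upright and in place, with the wedge hidden behind it. Next I'll go to the corner with the fingers shut.

carry_out --hand 1 --moves '[{"slide": [-0.04,0,0],"spin": 0},{"slide": [-0.06,0,0],"spin": 0},{"slide": [-0.06,0,0],"spin": 0},{"slide": [-0.06,0,0],"spin": 0},{"slide": [-0.04,0,0],"spin": 0},{"slide": [0,0,0.03],"spin": 0},{"slide": [0,0,0.04],"spin": 0},{"slide": [0,0,0.03],"spin": 0},{"slide": [0,0,0.015],"spin": 0},{"slide": [0,0,0],"spin": 0},{"slide": [0,0,0],"spin": 0}]'

```text
t: 10.97
eef_pos: [514.3, 10.9, 63.3]
tcp_rot: [-3.14, -0.0, 1.573]
ft_force: [-0.5, 0.1, 0.1]
opening: 0.005
grip_force: 0.0
```

carry_out --moves '[{"slide": [0,0,0.0025],"spin": 0},{"slide": [0,0,0.0025],"spin": 0},{"slide": [0,0,0.0025],"spin": 0},{"slide": [0,0,0.0025],"spin": 0},{"slide": [0,0,0],"spin": 0}]'

```text
t: 11.38
eef_pos: [514.6, 10.6, 59.9]
tcp_rot: [3.141, -0.0, 1.573]
ft_force: [-0.7, 1.1, 1.1]
opening: 0.004
grip_force: 0.0
```

carry_out --moves '[{"slide": [0,0,0.0025],"spin": 0},{"slide": [0,0,0],"spin": 0}]'

```text
t: 11.55
eef_pos: [514.5, 10.5, 58.8]
tcp_rot: [3.142, -0.0, 1.573]
ft_force: [0.6, 0.1, -0.3]
opening: 0.007
grip_force: 0.0
```

carry_out --moves '[{"slide": [0,0,0.0025],"spin": 0},{"slide": [0,0,0],"spin": 0}]'

```text
t: 11.72
eef_pos: [514.7, 10.6, 58.3]
tcp_rot: [3.141, -0.0, 1.573]
ft_force: [-2.4, -0.3, 6.9]
opening: 0.0
grip_force: 3.6
```

carry_out --moves '[{"slide": [0,0,0.001],"spin": 0},{"slide": [0,0,0],"spin": 0},{"slide": [0,0,0],"spin": 0}]'

```text
t: 11.97
eef_pos: [514.7, 10.6, 58.2]
tcp_rot: [3.141, -0.0, 1.573]
ft_force: [-2.5, 0.7, 10.8]
opening: 0.002
grip_force: 5.7
```

Pressing with about 10.8 N, and the corner doesn't give. I'll hold, then come away.

carry_out --moves '[{"slide": [0,0,0],"spin": 0},{"slide": [0,0,0],"spin": 0},{"slide": [0,0,0],"spin": 0},{"slide": [0,0,0],"spin": 0},{"slide": [0,0,0],"spin": 0},{"slide": [0,0,0],"spin": 0}]'

```text
t: 12.47
eef_pos: [514.7, 10.6, 58.2]
tcp_rot: [3.141, -0.0, 1.573]
ft_force: [-3.3, 0.3, 11.6]
opening: 0.006
grip_force: 5.7
```

carry_out --moves '[{"slide": [0,0,-0.005],"spin": 0},{"slide": [0,0,-0.02],"spin": 0},{"slide": [0,0,-0.06],"spin": 0},{"slide": [0,0,-0.09],"spin": 0},{"slide": [0,0,-0.06],"spin": 0},{"slide": [0.07,0,0],"spin": 0},{"slide": [0.09,0,0],"spin": 0},{"slide": [0.09,0,0],"spin": 0},{"slide": [0.09,0,0],"spin": 0},{"slide": [0.09,0,0],"spin": 0},{"slide": [0.06,0,0],"spin": 0},{"slide": [0,0,0],"spin": 0}]'

```text
t: 13.47
eef_pos: [513.9, 210.3, 151.9]
tcp_rot: [3.141, -0.001, 1.576]
ft_force: [-0.5, -0.1, 0.1]
opening: 0.009
grip_force: 0.0
```

```bash
python3 - <<'E'
from h import *
s=state();print(s["eef_pos"],s["ft_force"])
save("top","t5",(280,150,480,270),4)
E
```

```text
[513.86408816 210.33429764 151.87025167] [-0.48813303 -0.13124857  0.09247032]
```

View pics/t5.png

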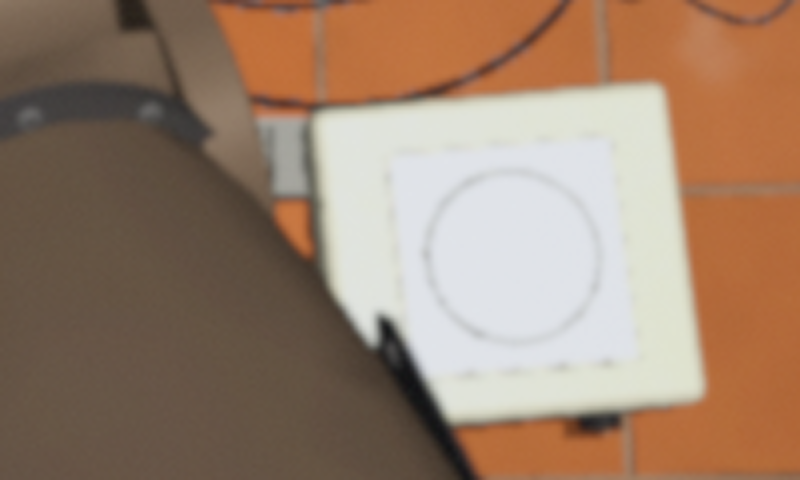

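The wedge runs under the corner, with its edges at v≈119 and 195, the same line as before the push. The stirrer's corners are within about 1 mm of where they were, and the arm is clear.

```bash
python3 -c "
from cell import job_done;print(job_done())"
```

```text
the job is handed in; nothing more can be done
None
```

I pushed the wedge under the short foot until the push force levelled off at about 6 N, pressed the corner with about 11 N without it giving, then came away with the wedge in place and the stirrer within about 1 mm of its start; the job is handed in, with no verdict returned.

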